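Lay up a two-layer mould stack for the heated press

ROBOT

A 6-joint arm with a two-finger parallel gripper is mounted at the origin on the work surface. World frame = base frame: x ahead of the robot, y to its left, z up, the work surface at z = 0. Lengths are in mm, angles in rad, forces in N, time in s.
With the tool pointing down it reaches from about 350 to 975 mm from the base axis. Payload 7.1 kg.
Tool frame: the origin (TCP) lies between the finger pads; the fingertips stand 19 mm ahead of it and the grasp point (between the pads) is the TCP; y points along the fingers, z is the direction in which the jaws open and shut, and the axes are right-handed (so a half turn about y gives the same grasp; the last joint's range is limited). The gripper opens to 88 mm and grips with 3 to 60 N. Pads are 20 mm wide; open, the fingers measure 115 mm over their backs; the gripper's body (75 mm by 178 mm) begins 61 mm behind the grasp point.
Start: joints at [1.19, 0.423, 1.63, -0, 1.089, -0.019], TCP at [221.192, 584.533, 241.675] pointing down, gripper open.
Joint ranges: [-3, 3], [-0.9, 2.11], [0.09, 2.58], [-1.31, 4.45], [0.11, 2.69], [-2.54, 2.54]. Speed limits (rad/s): [2.39, 2.39, 3.01, 3.14, 3.14, 3.14].

INTERFACE

Orientations are given as a rotation vector (axis times angle).
In Python, from workcell import ctrl gives the robot as it stands.
- The arm moves only by the tool servo_tool, never from a script. Its argument "moves" is text: rows parted by semicolons, each of 6 numbers parted by spaces: the shift along the world's x, y, z in m, then the turn, a rotation vector about the world's x, y, z in degrees. A call has 1 to 8 rows; each row is the pose to reach, as a shift and turn from the pose commanded when the call began; what a row does not reach only later rows make up. A row lasts 1/8 s, in which the tool goes at most 62.5 mm and 10.7 degrees, less where a joint would pass 70% of its speed; a pose out of reach is approached as far as the arm can. A call with a gripper value outside its range is refused whole. "hand" is the closure in counts, from 0 (fully open) to 255 (shut), set as the call begins (left out, the last holds). The fingers move at their own pace and stop on an object; the grip force is fixed at half the most. Time passes only in rows, so rows that repeat a pose let the fingers close. It gives the time, the measured TCP pose, the force and the opening at its end, in the units of the state.
- ctrl.get_obs(): the state, without advancing time (a new reading comes with each control period).
- ctrl.get_image(name): name is "side" or "top" or "wrist"; returns a dict with "pixels" (384x512x3 uint8, red, green, blue), "depth" (384x512 float32, mm along the optical axis (not along the pixel's ray), 0 where there is no reading), "vertical_fov" (degrees; the focal length in pixels is half the picture's height over the tangent of half this angle, whatever the lens; pixels are square), "cx", "cy" (the principal point, pixels), "xyz" and "attitude" of the camera in the world; the wrist camera has in their place "T_tool_cam" (4x4, takes a point from camera to tool coordinates, whose origin is the TCP and whose axes are the tool frame's). Camera axes: x right, y up, looking along -z (the intrinsics and any distortion apply to the point x, -y, -z); pixel columns grow to the right and rows downward; lengths in mm; the calibration is good to about 2 mm. A picture is of the moment at which its call begins: read the wrist's pose just before it.
- ctrl.close_job(): hands the job in, once; it reports no verdict.
The state is a dict: "t": time; "qpos": joint angles; "qvel": joint speeds; "joint_torque": joint torques, N m; "ee_pos": TCP position; "orientation": TCP orientation; "ft_force": force on the tool from outside, world axes, zero at the start; "moment": the same for the moment, N m; "width": finger opening in mm.
Only numpy, scipy, OpenCV 4.12 (cv2) and the standard library are available. Lean on these libraries where they do the work, as an engineer would, in place of code of your own. Each camera call takes 0.05 s, during which the arm holds its last target.

TASK

Lay up the press stack on the wooden loading board: first the two flat copper moulds, the round one centred on the round orange pad and the square one centred and squared up on the square blue pad, then the aluminium separator plate lying level on both moulds, centred over the board and running along it. Last put the two green-knobbed steel covers on top of the plate, each directly above the mould of its own shape, the square one squared up with the board. Let go of everything, and do not push the amber bottle or the dial gauge out of place.

Things in the scene. Friction and masses are not known exactly. Their poses are not given: they have to be found in the camera images.
- board: Wooden loading board, fixed to the bench, 120 mm (its x) by 230 mm (its y), 10 mm thick. Origin at the centre of its underside on the bench; z up. Its place and yaw vary (up to about 0.2 rad). The two pads lie on it 52 mm either side of its centre along its y axis; which pad is on which side varies.
- pad_round: Round orange pad, 64 mm diameter, 2 mm thick, fixed on top of the board (its top face is 12 mm above the bench), with a white ring; an orange tab with a round end shows at either long edge of the board, up to 59 mm from the pad's centre along x, and stays in view beside the separator plate. Origin at the centre of its underside, axes as the board's.
- pad_square: Square blue pad, 62 x 62 mm, 2 mm thick, fixed on top of the board (top face 12 mm above the bench), with a white square outline; a blue tab with a square end shows at either long edge of the board, up to 59 mm from the pad's centre along x, and stays in view beside the separator plate. Origin at the centre of its underside, axes as the board's.
- mould_round: Flat-topped round copper-coloured mould, loose, 48 mm diameter, 28 mm high, about 0.4 kg. Origin at the centre of its underside, z up. Goes in the bottom layer. Grip it across the sides.
- mould_square: Flat-topped square copper-coloured mould, loose, 48 x 48 mm, 28 mm high, about 0.45 kg. Origin at the centre of its underside, z up, x and y along its sides. Goes in the bottom layer. Grip it across two opposite sides.
- plate: Aluminium separator plate, loose, 72 mm (its x) by 180 mm (its y), 6 mm thick, about 0.25 kg, with a black, yellow-banded square grip post 20 x 20 mm in the middle standing 32 mm above the plate (post top 38 mm above the underside). Origin at the centre of its underside, z up. Either way round will do. Goes as the divider, resting on the two copper moulds.
- cover_round: Round dark steel cover block, loose, 48 mm diameter, 20 mm high, with a round green knob of 19 mm diameter in the middle standing 30 mm above it (50 mm in all), about 0.3 kg. Origin at the centre of its underside, z up. Goes in the top layer. Grip it by the knob.
- cover_square: Square dark steel cover block, loose, 48 x 48 mm, 20 mm high, with a square green knob 18 x 18 mm in the middle, sides parallel to the block's, standing 30 mm above it (50 mm in all), about 0.33 kg. Origin at the centre of its underside, z up, x and y along its sides. Goes in the top layer. Grip it by the knob.
- bottle: Small amber bottle with a white cap, 48 mm diameter, 85 mm tall, a bystander to leave alone. Origin at the centre of its underside.
- gauge: Dial gauge lying on its back, black round case 60 mm diameter and 22 mm high with a white dial and a brass stub, a bystander to leave alone. Origin at the centre of its underside.
Mind the look-alikes: they are no part of the job. Leave any turquoise or white look-alike of the cover_round alone.

How it is judged (in metres and radians):
On the way, in this order (a step that is already met when the one before it is completed fails the run):
1. both copper moulds stand on their own pads, let go (horizontal distance between mould_round and pad_round below 0.01 m and z of mould_round in the frame of board between 0.008 and 0.016 m and angle between each of mould_round, mould_square's own z axis and vertical below 0.08 rad and linear speed of each of mould_round, mould_square below 0.02 m/s and contact force between the fingers and mould_round below 0.1 N and horizontal distance between mould_square and pad_square below 0.01 m and z of mould_square in the frame of board between 0.008 and 0.016 m and contact force between the fingers and mould_square below 0.1 N and (angle between the x axis of mould_square and the x axis of board, either way round below 0.2 rad or angle between the y axis of mould_square and the x axis of board, either way round below 0.2 rad)), for 0.2 s.
2. the separator plate lies level on both moulds, which are still on their pads, let go (all of step 1 and horizontal distance between plate and board below 0.012 m and z of plate in the frame of board between 0.036 and 0.044 m and angle between plate's own z axis and vertical below 0.08 rad and linear speed of plate below 0.02 m/s and contact force between the fingers and plate below 0.1 N and angle between the x axis of plate and the x axis of board, either way round below 0.17 rad), for 0.2 s.
At the end, for the whole second after the job is handed in: Moulds upright on their own pads within 10 mm; plate level on them, within 12 mm of the board's centre and 10 degrees of its direction; covers upright on the plate within 12 mm of the centre of their own pad; square pieces squared to the board within 11 degrees; all let go and at rest (all of step 2 and horizontal distance between cover_round and pad_round below 0.012 m and z of cover_round in the frame of board between 0.042 and 0.05 m and angle between each of cover_round, cover_square's own z axis and vertical below 0.08 rad and linear speed of each of cover_round, cover_square below 0.02 m/s and contact force between the fingers and cover_round below 0.1 N and horizontal distance between cover_square and pad_square below 0.012 m and z of cover_square in the frame of board between 0.042 and 0.05 m and contact force between the fingers and cover_square below 0.1 N and (angle between the x axis of cover_square and the x axis of board, either way round below 0.2 rad or angle between the y axis of cover_square and the x axis of board, either way round below 0.2 rad)); the robot touches nothing.
It fails at once if the amber bottle is pushed more than 30 mm or knocked over (distance of bottle from where it was at the start of the episode above 0.03 m or angle between bottle's own z axis and vertical above 0.6 rad).
It fails at once if the dial gauge is pushed more than 30 mm (distance of gauge from where it was at the start of the episode above 0.03 m).
It also fails if it takes over 136 s, if anything falls off the work surface, if the arm or the gripper's body presses on something with over 40 N, if the wrist force passes 120 N, or if a joint passes its speed limit or range.

## Working session

There is one attempt and no reset: what is moved stays moved. The work goes in short steps, Python scripts to look and compute and a tool call to move; the robot and the scene stay as the last step left them, time stands still between calls to the robot, and variables do not carry over. Pictures are saved under pics/ and viewed, and the job is handed in when it is done.

Besides the shell and the picture viewer there is one more tool, called after "Call:" as name(argument=value, ...) on one line, values as JSON. servo_tool: Moves the arm, as the interface text tells. Its arguments: {"type":"object","properties":{"moves":{"type":"string"},"hand":{"type":"number"}},"required":["moves"]}

```bash
mkdir -p pics; ls; python3 - <<'E'
from workcell import ctrl
import cv2,numpy as np,pickle
o=ctrl.get_obs(); print(o)
for n in ["top","side","wrist"]:
    im=ctrl.get_image(n); cv2.imwrite(f"pics/a_{n}.png",im["pixels"][:,:,::-1]); pickle.dump(im,open(f"pics/a_{n}.pkl","wb"))
    print(n,{k:v for k,v in im.items() if k not in("pixels","depth")}, (im["depth"]>0).mean())
E
```

```text
pics
{'t': 0.0, 'qpos': array([ 1.19000238e+00,  4.23838578e-01,  1.63067474e+00, -1.46923709e-05,
        1.08859521e+00, -1.90212886e-02]), 'qvel': array([-0.00014936,  0.00029687,  0.00121876,  0.00044514,  0.00201289,
        0.00080152]), 'joint_torque': array([-1.53758276e-03, -5.44607913e+01, -2.73667824e+01,  6.42323191e-02,
        2.28309928e-02, -9.59963381e-05]), 'ee_pos': array([221.00657751, 584.0645425 , 240.90908319]), 'orientation': array([-1.55358627,  0.28413539, -0.28368046]), 'ft_force': array([-0.58747001,  0.09837529,  0.42260409]), 'moment': array([ 0.0293529 , -0.0055636 ,  0.00580166]), 'width': 87.55622205315447}
top {'vertical_fov': 57.177399218566734, 'cx': 251.8391173984106, 'cy': 191.44770359113042, 'xyz': array([466.92341265, -38.54073634, 815.89208927]), 'attitude': array([ 0.1020571 , -0.06374844, -1.55416671])} 0.9960225423177084
side {'vertical_fov': 54.28398782121198, 'cx': 259.44262169470335, 'cy': 187.6918460963474, 'xyz': array([ 809.55738137, -853.65949948,  620.21875844]), 'attitude': array([0.98515662, 0.13806593, 0.30159127])} 0.9959055582682291
wrist {'vertical_fov': 69.6940645653454, 'cx': 257.02949009231736, 'cy': 193.83850863187942, 'T_tool_cam': array([[ 3.38597556e-05, -9.56308270e-01, -2.92360209e-01,
        -8.05197411e+01],
       [-1.22399101e-04,  2.92360203e-01, -9.56308264e-01,
        -1.41134935e+02],
       [ 9.99999992e-01,  6.81649907e-05, -1.07152027e-04,
         2.99432479e-02],
       [ 0.00000000e+00,  0.00000000e+00,  0.00000000e+00,
         1.00000000e+00]])} 0.9959055582682291
```

View pics/a_top.png

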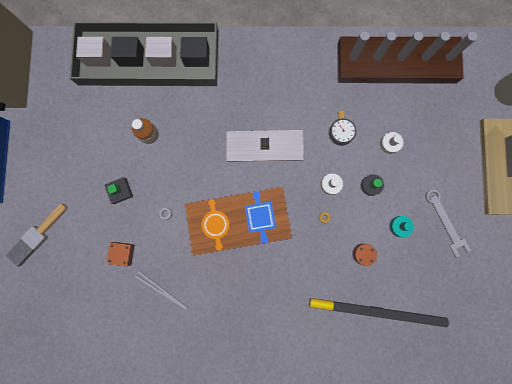

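View pics/a_side.png

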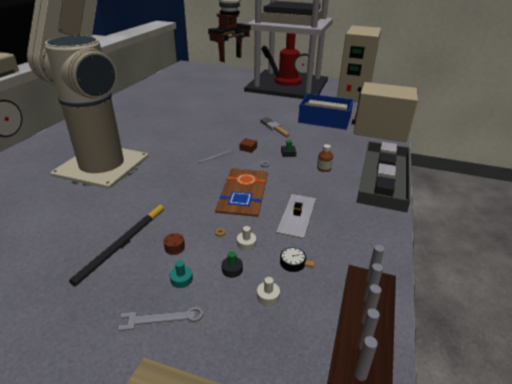

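View pics/a_wrist.png

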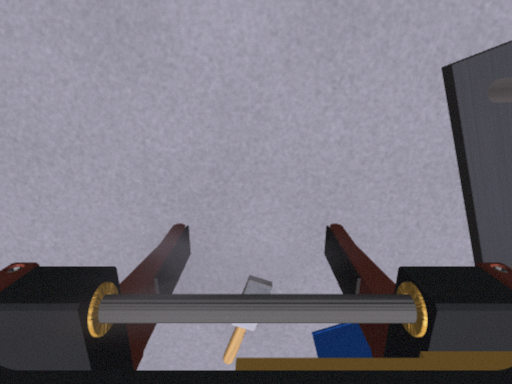

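```bash
cat > h.py <<'E'
import numpy as np,cv2,pickle
from scipy.spatial.transform import Rotation as R
def cam(im,obs=None):
    if "xyz" in im: return np.array(im["xyz"]),R.from_rotvec(im["attitude"]).as_matrix()
    T=np.array(im["T_tool_cam"]);Rt=R.from_rotvec(obs["orientation"]).as_matrix()
    return obs["ee_pos"]+Rt@T[:3,3],Rt@T[:3,:3]
def rays(im,obs=None):
    c,Rm=cam(im,obs);f=192/np.tan(np.radians(im["vertical_fov"]/2))
    v,u=np.mgrid[0:384,0:512].astype(float)
    d=np.stack([(u-im["cx"])/f,-(v-im["cy"])/f,-np.ones_like(u)],-1)
    return c,d@Rm.T
def xyz(im,obs=None):
    c,d=rays(im,obs);return c+d*im["depth"][...,None]
def onplane(im,z,obs=None):
    c,d=rays(im,obs);return c+d*((z-c[2])/d[...,2])[...,None]
def px(P,im,obs=None):
    c,Rm=cam(im,obs);f=192/np.tan(np.radians(im["vertical_fov"]/2));q=(np.atleast_2d(P)-c)@Rm
    return np.stack([im["cx"]+f*q[:,0]/-q[:,2],im["cy"]-f*q[:,1]/-q[:,2]],-1)
def rect(pts):
    (c,wh,a)=cv2.minAreaRect(pts[:,:2].astype(np.float32).reshape(-1,1,2));return np.round(c,1),np.round(wh,1),round(a,1)
E
python3 - <<'E'
from h import *
for n in["top","side"]:
    im=pickle.load(open(f"pics/a_{n}.pkl","rb"));P=xyz(im);hsv=cv2.cvtColor(im["pixels"],cv2.COLOR_RGB2HSV)
    tab=P[...,2]; print(n,"table z",np.median(tab[150:330]))
    H=((tab>4)).astype(np.uint8)
    if n=="top": cc=cv2.connectedComponentsWithStats(H)
    else: continue
    for i,s in enumerate(cc[2]):
        if i and s[4]>60:
            m=cc[1]==i;p=P[m]
            print(s,np.round(cc[3][i]),"zmax",round(p[:,2].max(),1),"zmed",round(np.median(p[:,2]),1),rect(p))
E
```

```text
top table z -0.7767724319492118
[   0    3   33  108 2726] [13. 60.] zmax 815.9 zmed 55.5 (array([634.8, 308.7]), array([747.9, 189. ]), 50.0)
[  69   22  149   64 7197] [142.  52.] zmax 815.9 zmed 35.6 (array([789.7, 124.9]), array([650.7, 316.3]), 52.8)
[ 337   31  140   52 5984] [402.  58.] zmax 815.9 zmed 29.7 (array([ 759.6, -215.4]), array([249.4, 636.8]), 37.5)
[494  72  18  34 425] [504.  90.] zmax 815.9 zmed 28.8 (array([ 619.7, -335.7]), array([ 65.2, 665. ]), 32.8)
[329 111  27  35 615] [342. 130.] zmax 815.9 zmed 21.2 (array([ 590.9, -155.4]), array([ 62.6, 335. ]), 57.3)
[  0 117   9  86 422] [  2. 150.] zmax 815.9 zmed 12.9 (array([508. , 302.3]), array([661.7, 183.1]), 67.7)
[132 118  26  26 502] [144. 130.] zmax 815.9 zmed 56.0 (array([574.5, 110.6]), array([364.8,  47. ]), 46.9)
[ 480  119   32   96 2753] [497. 165.] zmax 815.9 zmed 14.1 (array([ 600. , -324.8]), array([222.3, 591. ]), 4.3)
[ 226  130   77   32 1871] [264. 145.] zmax 815.9 zmed 5.6 (array([582.9, -46.8]), array([231.5, 179. ]), 1.4)
[380 132  23  22 386] [391. 142.] zmax 51.0 zmed 19.3 (array([ 669.5
[... 679 characters left out ...]
.3, 583.8]), 9.5)
[159 208  13  12  87] [165. 213.] zmax 815.9 zmed 10.6 (array([489.9,  77.6]), array([235.4,  26. ]), 85.1)
[319 212  11  11  74] [324. 217.] zmax 9.1 zmed 6.9 (array([ 496.4, -183.5]), array([22.9, 23. ]), 1.0)
[390 216  24  21 409] [401. 226.] zmax 815.9 zmed 19.5 (array([ 474.7, -208.9]), array([ 45.1, 341. ]), 1.6)
[106 242  28  25 553] [119. 254.] zmax 815.9 zmed 26.6 (array([421.3, 132.3]), array([ 55.8, 349.2]), 5.9)
[352 244  25  22 433] [364. 254.] zmax 815.9 zmed 26.7 (array([ 427.8, -164.7]), array([260.,  47.]), 83.0)
[ 309  298  140   29 1326] [378. 312.] zmax 815.9 zmed 17.1 (array([ 323.4, -222.9]), array([454.7, 107.7]), 65.4)
side table z 0.7186624192657973
```

```bash
cat > meas.py <<'E'
from h import *
# name: approx centre, band, radius
OB={"board":((485,14.5),(6,14),150),"plate":((595,-57),(3,9),110),"mould_round":((428,-184),(22,33),40),"mould_square":((421,145),(22,33),45),
"cover_round":((571,-291),(15,24),40),"cover_round_knob":((571,-291),(44,56),40),"cover_square":((520,140),(15,24),40),"cover_square_knob":((520,140),(44,56),40),"post":((595,-57),(32,43),60),
"bottle":((600,110),(10,100),45),"gauge":((600,-155),(10,30),50),"lookal":((518,-235),(10,56),40)}
def measure(im,off=0,obs=None,names=OB):
    P=xyz(im,obs);ok=im["depth"]>0
    for n in names:
        c,b,r=OB[n]
        m=ok&(np.hypot(P[...,0]-c[0],P[...,1]-c[1])<r)&(P[...,2]-off>b[0])&(P[...,2]-off<b[1])
        cc=cv2.connectedComponentsWithStats(m.astype(np.uint8))
        if cc[0]<2: print(n,"none");continue
        i=1+np.argmax(cc[2][1:,4]);m=cc[1]==i;p=P[m]
        (x,y),rr=cv2.minEnclosingCircle(p[:,:2].astype(np.float32).reshape(-1,1,2))
        print(n,m.sum(),"z",round(np.median(p[:,2]),1),"rect",*rect(p),"circ",round(x,1),round(y,1),round(rr,1),"mean",np.round(p[:,:2].mean(0),1))
def pads(im,obs=None):
    hsv=cv2.cvtColor(im["pixels"],cv2.COLOR_RGB2HSV);P=onplane(im,12,obs);D=xyz(im,obs)
    near=np.hypot(P[...,0]-485,P[...,1]-14.5)<120
    for n,lo,hi in(("orange",(8,180,140),(22,255,255)),("blue",(100,140,100),(125,255,255))):
        m=(cv2.inRange(hsv,lo,hi)>0)&near&(im["depth"]>0)
        p=P[m];print(n,m.sum(),"rect",*rect(p),"mean",np.round(p[:,:2].mean(0),1))
E
python3 - <<'E'
from meas import *
for n in["top","side"]:
    im=pickle.load(open(f"pics/a_{n}.pkl","rb"));print("==",n);measure(im,-.8 if n=="top" else .7);pads(im)
E
```

```text
== top
board 5102 z 9.5 rect [485.3  14.5] [120.  230.1] 10.7 circ 485.7 14.1 128.0 mean [484.9  14. ]
plate 1827 z 5.1 rect [662.7 -45.1] [177.8  74.5] 89.7 circ 648.9 -45.1 91.7 mean [658.5 -50.6]
mould_round none
mould_square none
cover_round 265 z 18.9 rect [ 571.3 -291.2] [46.  46.5] 16.8 circ 571.5 -291.5 23.8 mean [ 570.5 -288.8]
cover_round_knob 63 z 48.9 rect [ 570.8 -291.6] [17.2 18.4] 2.3 circ 571.2 -291.7 9.7 mean [ 571.4 -291.2]
cover_square none
cover_square_knob none
post 6 z 35.7 rect [653.1 -47.9] [11.2  0.9] 88.2 circ 652.6 -47.9 5.6 mean [653.1 -47.9]
bottle none
gauge 127 z 19.0 rect [ 578.7 -187. ] [19.2 42.6] 61.2 circ 575.6 -192.5 21.4 mean [ 578.1 -186.9]
lookal none
orange 590 rect [475.6  64.7] [105.8  63. ] 38.2 mean [475.5  64.8]
blue 648 rect [494.9 -37.1] [116.2  59.8] 10.9 mean [494.5 -37.3]
== side
board 1753 z 11.4 rect [487.8  12.1] [119.9 233.9] 10.8 circ 491.7 12.8 128.7 mean [491.3  -1.8]
plate 804 z 6.9 rect [664.7 -47.6] [ 72.3 183.6] 1.8 circ 648.6 -47.8 92.2 mean [661.4 -61.7]
mould_round none
mould_square none
cover_round 216 z 20.6 rect [ 574.9 -295.6] [45.3 45.8] 17.3 circ 573.4 -294.8 24.7 mean [ 576.3 -299.4]
cover_round_knob 54 z 50.3 rect [ 574.1 -294.2] [15.3 19.2] 21.8 circ 574.2 -294.0 9.7 mean [ 574.6 -295.4]
cover_square none
cover_square_knob none
post none
bottle none
gauge 40 z 20.9 rect [ 587.7 -192.4] [12.2 28.6] 19.0 circ 588.4 -191.9 14.8 mean [ 588.7 -194. ]
lookal none
orange 109 rect [479.5  60.8] [108.1  48.2] 27.0 mean [479.4  65.2]
blue 192 rect [495.7 -39.8] [113.3  55.6] 10.2 mean [498.  -38.7]
```

```bash
python3 - <<'E'
import re
from h import *
im=pickle.load(open("pics/a_top.pkl","rb"));P=onplane(im,20)
D=dict(plate=(264,145),mould_round=(366,255),mould_square=(120,254),cover_square=(118,190),bottle=(146,132),gauge=(343,131),lookal=(332,184),cover_round=(372,185),post=(264,144))
for k,(u,v) in D.items(): D[k]=tuple(P[v,u,:2].round().astype(int).tolist())
print(D)
s=open("meas.py").read()
for k,c in D.items():
    s=re.sub(r'"(%s(?:_knob)?)":\(\([^)]*\)'%k,lambda m:'"%s":(%s'%(m.group(1),c),s)
open("meas.py","w").write(s)
from meas import *
for n in["top","side"]:
    im=pickle.load(open(f"pics/a_{n}.pkl","rb"));print("==",n);measure(im,-.8 if n=="top" else .7)
E
```

```text
{'plate': (659, -45), 'mould_round': (413, -273), 'mould_square': (406, 276), 'cover_square': (550, 289), 'bottle': (687, 231), 'gauge': (694, -226), 'lookal': (571, -200), 'cover_round': (570, -290), 'post': (662, -45)}
== top
board 5102 z 9.5 rect [485.3  14.5] [120.  230.1] 10.7 circ 485.7 14.1 128.0 mean [484.9  14. ]
plate 2152 z 5.1 rect [662.2 -44.8] [ 75.8 180.2] 2.5 circ 663.2 -44.1 95.3 mean [662.2 -44.9]
mould_round 386 z 26.9 rect [ 414.8 -270.3] [45.8 47. ] 1.5 circ 415.1 -270.1 24.0 mean [ 415.  -269.9]
mould_square 479 z 26.8 rect [406.3 278.6] [47.8 48.5] 84.1 circ 406.0 278.4 32.8 mean [406.6 277.8]
cover_round 265 z 18.9 rect [ 571.3 -291.2] [46.  46.5] 16.8 circ 571.5 -291.5 23.8 mean [ 570.5 -288.8]
cover_round_knob 63 z 48.9 rect [ 570.8 -291.6] [17.2 18.4] 2.3 circ 571.2 -291.7 9.7 mean [ 571.4 -291.2]
cover_square 329 z 18.8 rect [550.8 292.4] [48.5 48.9] 22.8 circ 550.8 292.5 32.9 mean [549.9 289.2]
cover_square_knob 75 z 48.9 rect [550.8 292.2] [17.8 18. ] 21.8 circ 551.0 291.9 11.6 mean [550.8 291.4]
post 81 z 37.1 rect [661.9 -44.4] [19.1 18.1] 0.7 circ 661
[... 833 characters left out ...]
.4]
cover_round_knob 54 z 50.3 rect [ 574.1 -294.2] [15.3 19.2] 21.8 circ 574.2 -294.0 9.7 mean [ 574.6 -295.4]
cover_square 90 z 21.1 rect [553.8 287.8] [47.5 47.2] 24.6 circ 552.7 286.8 31.6 mean [554.5 281.6]
cover_square_knob 21 z 49.9 rect [553.7 289.5] [16.8 18.2] 29.5 circ 552.1 289.4 10.9 mean [552.7 287.7]
post 48 z 38.6 rect [665.3 -47.4] [19.5 21.1] 2.8 circ 666.3 -46.3 12.6 mean [665.9 -49.4]
bottle 309 z 47.6 rect [690.6 221.6] [48.7 37.2] 5.6 circ 690.6 224.9 25.0 mean [691.4 214.7]
gauge 501 z 22.7 rect [ 702.4 -231.1] [59.7 70.1] 58.4 circ 705.6 -225.8 38.1 mean [ 700.6 -232.3]
lookal 297 z 21.3 rect [ 574.8 -203.3] [43.8 46. ] 19.0 circ 575.5 -201.7 24.5 mean [ 576.9 -208.3]
```

```bash
python3 - <<'E'
from workcell import ctrl
from h import *
o=ctrl.get_obs();M=R.from_rotvec(o["orientation"]).as_matrix();print(M.round(3));print(np.degrees(np.arctan2(M[1,2],M[0,2])), o["t"],o["width"])
E
```

```text
[[ 0.935 -0.     0.354]
 [-0.354 -0.001  0.935]
 [-0.    -1.    -0.001]]
69.2700384605461 0.15 87.78909189210898
```

Call:
servo_tool(moves="0 0 0 0 0 10; 0 0 0 0 0 10", hand=60)

```text
t: 0.4
ee_pos: [221.1, 584.4, 241.4]
orientation: [-1.566, 0.148, -0.148]
ft_force: [0.2, 1.0, 0.1]
width: 71.1
```

```bash
python3 - <<'E'
from workcell import ctrl
from h import *
o=ctrl.get_obs();M=R.from_rotvec(o["orientation"]).as_matrix();print(M.round(3));print(np.degrees(np.arctan2(M[1,2],M[0,2])), o["t"],o["width"],o["qpos"],o["ee_pos"])
E
```

```text
[[ 0.982 -0.     0.188]
 [-0.188 -0.001  0.982]
 [-0.    -1.    -0.001]]
79.19144698367809 0.4 71.09876466790269 [ 1.19002219e+00  4.23381001e-01  1.63019871e+00  1.68224952e-05
  1.08861475e+00 -1.92137070e-01] [221.10090445 584.35528217 241.38196176]
```

Call:
servo_tool(moves="0.187 -0.307 -0.04 0 0 -85.5;0.187 -0.307 -0.04 0 0 -85.5;0.187 -0.307 -0.04 0 0 -85.5;0.187 -0.307 -0.04 0 0 -85.5;0.187 -0.307 -0.04 0 0 -85.5;0.187 -0.307 -0.04 0 0 -85.5;0.187 -0.307 -0.04 0 0 -85.5;0.187 -0.307 -0.04 0 0 -85.5")

```text
t: 1.4
ee_pos: [408.7, 276.7, 201.6]
orientation: [-1.15, 1.298, -1.298]
ft_force: [0.5, 0.1, -0.2]
width: 67.2
```

Call:
servo_tool(moves="0 0 -0.02 0 0 0;0 0 -0.02 0 0 0;0 0 -0.02 0 0 0")

```text
t: 1.78
ee_pos: [408.3, 277.7, 182.0]
orientation: [-1.155, 1.29, -1.29]
ft_force: [0.4, 0.8, 0.6]
width: 67.0
```

```bash
cat > w.py <<'E'
from workcell import ctrl
from meas import *
import sys
def st():
    o=ctrl.get_obs();M=R.from_rotvec(o["orientation"]).as_matrix()
    print("t",o["t"],"tcp",o["ee_pos"].round(1),"yaw",round(np.degrees(np.arctan2(M[1,2],M[0,2])),2),"down",M[:,1].round(3),"w",round(o["width"],1),"F",o["ft_force"].round(1));return o
def shot(n,tag):
    o=ctrl.get_obs();im=ctrl.get_image(n);cv2.imwrite(f"pics/{tag}_{n}.png",im["pixels"][:,:,::-1]);return im,o
E
python3 - <<'E'
from w import *
o=st();im,o=shot("wrist","b")
measure(im,0,o,["mould_square"])
E
```

```text
t 1.775 tcp [408.3 277.7 182. ] yaw -6.31 down [ 0.  0. -1.] w 67.0 F [0.4 0.8 0.6]
mould_square 1800 z 26.0 rect [408.2 277.5] [48.5 48.1] 83.8 circ 408.1 277.6 33.1 mean [408.3 278.2]
```

View pics/b_wrist.png

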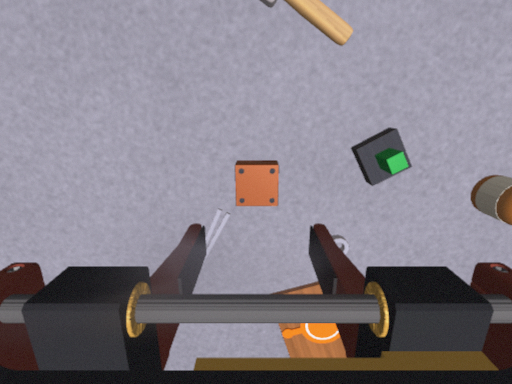

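Call:
servo_tool(moves="0 0 -0.06 0 0 0;0 0 -0.12 0 0 0;0 0 -0.145 0 0 0;0 0 -0.16 0 0 0;0 0 -0.16 0 0 0;0 0 -0.16 0 0 0")

```text
t: 2.58
ee_pos: [409.0, 278.1, 22.8]
orientation: [-1.154, 1.288, -1.289]
ft_force: [-0.5, -0.7, 0.0]
width: 67.2
```

Call:
servo_tool(moves="0 0 0 0 0 0;0 0 0 0 0 0;0 0 0 0 0 0;0 0 0 0 0 0;0 0 0 0 0 0", hand=255)

```text
t: 3.2
ee_pos: [408.4, 277.7, 22.4]
orientation: [-1.155, 1.289, -1.289]
ft_force: [-1.1, 0.7, 6.9]
width: 47.9
```

Call:
servo_tool(moves="0 0 0.03 0 0 0;0 0 0.08 0 0 0;0.022 -0.06 0.11 0 0 5;0.044 -0.12 0.12 0 0 10;0.066 -0.18 0.12 0 0 17;0.088 -0.24 0.12 0 0 17;0.088 -0.3 0.12 0 0 17;0.088 -0.315 0.12 0 0 17")

```text
t: 4.2
ee_pos: [495.7, -40.5, 141.3]
orientation: [-1.292, 1.072, -1.072]
ft_force: [-0.3, 0.2, -4.0]
width: 47.8
```

Call:
servo_tool(moves="0 0 0 0 0 0;0 0 0 0 0 0")

```text
t: 4.45
ee_pos: [495.7, -37.0, 141.4]
orientation: [-1.293, 1.071, -1.069]
ft_force: [0.3, 0.2, -3.8]
width: 47.8
```

```bash
python3 - <<'E'
from w import *
o=st();im,o=shot("wrist","c")
measure(im,0,o,["board"]);pads(im,o)
E
```

```text
t 4.45 tcp [495.7 -37.  141.4] yaw 10.76 down [-0.001  0.    -1.   ] w 47.8 F [ 0.3  0.2 -3.8]
board 25203 z 8.4 rect [485.   23.2] [119.9 209.4] 10.7 circ 485.0 22.5 119.6 mean [481.2  43.3]
orange 3945 rect [507.1  18.7] [108.5 171.8] 33.9 mean [476.5  64.4]
blue 2641 rect [494.3 -28.7] [116.5  43. ] 10.8 mean [494.6 -31.2]
```

View pics/c_wrist.png

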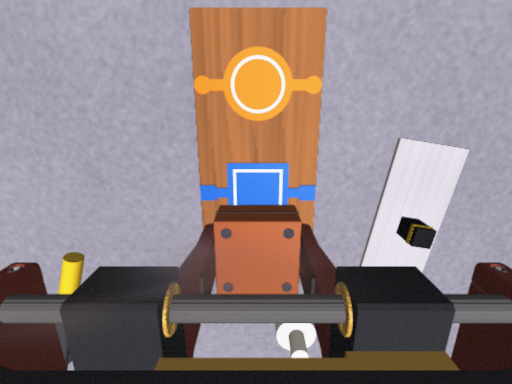

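Call:
servo_tool(moves="0 0 -0.05 0 0 0;0 0 -0.08 0 0 0;0 0 -0.095 0 0 0;0 0 -0.102 0 0 0;0 0 -0.1075 0 0 0;0 0 -0.1075 0 0 0;0 0 -0.1075 0 0 0")

```text
t: 5.38
ee_pos: [496.6, -37.5, 34.8]
orientation: [-1.292, 1.069, -1.07]
ft_force: [0.3, -0.2, -4.1]
width: 47.9
```

Call:
servo_tool(moves="0 0 0 0 0 0;0 0 0 0 0 0;0 0 0 0 0 0;0 0 0.02 0 0 0;0 0 0.06 0 0 0;0 0 0.11 0 0 0;0 0 0.15 0 0 0;0 0 0.15 0 0 0", hand=60)

```text
t: 6.38
ee_pos: [498.2, -37.7, 187.2]
orientation: [-1.288, 1.064, -1.074]
ft_force: [-0.0, 0.4, -0.3]
width: 66.7
```

Call:
servo_tool(moves="-0.02 -0.06 0 0 0 0;-0.04 -0.12 0 0 0 0;-0.06 -0.18 0 0 0 0;-0.08 -0.2345 0 0 0 0;-0.08 -0.2345 0 0 0 0;-0.08 -0.2345 0 0 0 0")

```text
t: 7.12
ee_pos: [415.5, -271.4, 183.1]
orientation: [-1.292, 1.072, -1.069]
ft_force: [0.7, 0.1, 0.4]
width: 67.1
```

```bash
python3 - <<'E'
from w import *
o=st();im,o=shot("wrist","d")
measure(im,0,o,["mould_round"]);
im,o=shot("top","d");measure(im,0,None,["mould_round"])
OB["msq"]=((496,-37),(34,46),45);measure(im,-.8,None,["msq"])
im,o=shot("side","d");measure(im,.7,None,["msq"])
E
```

```text
t 7.125 tcp [ 415.5 -271.4  183.1] yaw 10.7 down [-0.002  0.001 -1.   ] w 67.1 F [0.7 0.1 0.4]
mould_round 1372 z 26.0 rect [ 415.9 -271.9] [46.2 47.4] 11.5 circ 416.3 -271.8 23.9 mean [ 416. -271.]
mould_round 385 z 27.1 rect [ 414.9 -270.5] [45.7 46.8] 1.4 circ 414.7 -270.1 24.2 mean [ 415. -270.]
msq 475 z 39.0 rect [495.5 -36.5] [47.7 47.9] 11.2 circ 495.2 -36.8 32.4 mean [495.5 -36.6]
msq 192 z 40.7 rect [498.1 -39. ] [47.4 52.9] 10.1 circ 499.3 -40.9 31.5 mean [499.2 -42.2]
```

Call:
servo_tool(moves="0 0 -0.06 0 0 0;0 0 -0.12 0 0 0;0 0 -0.147 0 0 0;0 0 -0.1625 0 0 0;0 0 -0.1625 0 0 0;0 0 -0.1625 0 0 0")

```text
t: 8.02
ee_pos: [417.0, -272.0, 22.5]
orientation: [-1.292, 1.068, -1.07]
ft_force: [0.4, 0.0, -0.5]
width: 67.3
```

Call:
servo_tool(moves="0 0 0 0 0 0;0 0 0 0 0 0;0 0 0 0 0 0;0 0 0 0 0 0;0 0 0 0 0 0", hand=255)

```text
t: 8.65
ee_pos: [416.3, -272.2, 22.2]
orientation: [-1.292, 1.069, -1.07]
ft_force: [-1.1, 0.5, 6.4]
width: 47.4
```

Call:
servo_tool(moves="0 0 0.03 0 0 0;0 0 0.08 0 0 0;0.01 0.06 0.11 0 0 0;0.02 0.12 0.12 0 0 0;0.03 0.18 0.12 0 0 0;0.045 0.24 0.12 0 0 0;0.0605 0.3 0.12 0 0 0;0.0605 0.3365 0.12 0 0 0")

```text
t: 9.65
ee_pos: [477.1, 67.1, 141.5]
orientation: [-1.292, 1.068, -1.068]
ft_force: [0.4, -0.1, -4.3]
width: 47.3
```

Call:
servo_tool(moves="0 0 0 0 0 0;0 0 0 0 0 0;0 0 -0.05 0 0 0;0 0 -0.08 0 0 0;0 0 -0.095 0 0 0;0 0 -0.102 0 0 0;0 0 -0.1075 0 0 0;0 0 -0.1075 0 0 0")

```text
t: 10.65
ee_pos: [477.3, 64.5, 34.7]
orientation: [-1.291, 1.069, -1.07]
ft_force: [0.5, -0.3, -5.2]
width: 47.1
```

Call:
servo_tool(moves="0 0 0 0 0 0;0 0 0 0 0 0")

```text
t: 10.9
ee_pos: [476.9, 64.6, 34.6]
orientation: [-1.292, 1.069, -1.07]
ft_force: [-0.7, -1.1, -4.2]
width: 47.7
```

Call:
servo_tool(moves="0 0 0 0 0 0;0 0 0 0 0 0;0 0 0 0 0 0;0 0 0.02 0 0 0;0 0 0.06 0 0 0;0 0 0.11 0 0 0;0 0 0.15 0 0 0;0 0 0.15 0 0 0", hand=60)

```text
t: 11.9
ee_pos: [478.7, 64.8, 187.1]
orientation: [-1.287, 1.065, -1.073]
ft_force: [0.8, -0.1, -0.6]
width: 67.5
```

Call:
servo_tool(moves="0.047 -0.028 0 0 0 -4;0.1 -0.06 0 0 0 -8.5;0.15 -0.09 0 0 0 -8.5;0.187 -0.1105 0 0 0 -8.5;0.187 -0.1105 0 0 0 -8.5;0.187 -0.1105 0 0 0 -8.5", hand=130)

```text
t: 12.65
ee_pos: [662.1, -45.7, 182.4]
orientation: [-1.23, 1.183, -1.178]
ft_force: [-0.4, 0.1, -0.6]
width: 43.2
```

```bash
python3 - <<'E'
from w import *
o=st();im,o=shot("wrist","e")
measure(im,-2,o,["post","plate"]);
OB["msq"]=((496,-37),(34,46),45)
OB["mrd"]=((477,64),(34,46),45)
im,o=shot("top","e");measure(im,-.8,None,["msq","mrd","plate"])
im,o=shot("side","e");measure(im,.7,None,["msq","mrd","plate"])
E
```

```text
t 12.65 tcp [662.1 -45.7 182.4] yaw 2.26 down [-0.003  0.    -1.   ] w 43.2 F [-0.4  0.1 -0.6]
post 345 z 35.9 rect [664.9 -45.8] [19.7 20.2] 2.1 circ 664.9 -46.1 13.9 mean [664.5 -45.1]
plate 8411 z 3.9 rect [664.6 -46.3] [ 72.1 180.5] 1.6 circ 664.5 -45.9 96.2 mean [664.4 -38.1]
msq none
mrd none
plate none
msq 191 z 40.7 rect [498.2 -39. ] [48.2 50.8] 9.1 circ 499.4 -38.2 33.0 mean [499.3 -42. ]
mrd 122 z 40.9 rect [478.8  63.5] [46.1 45.8] 71.3 circ 477.7 63.0 25.5 mean [478.6  60.4]
plate 985 z 6.9 rect [663.5 -44.7] [ 75.9 187.6] 2.3 circ 661.9 -44.2 100.1 mean [666.2 -58.6]
```

View pics/e_wrist.png

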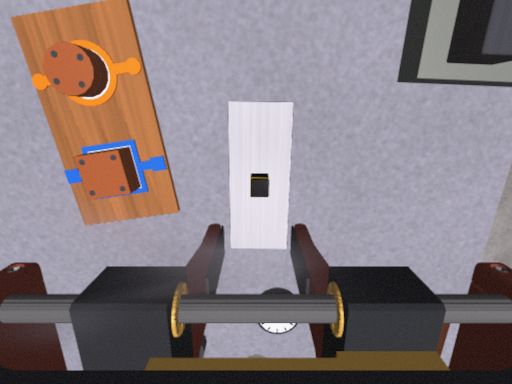

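Call:
servo_tool(moves="0.001 0 -0.06 0 0 0;0.001 0 -0.12 0 0 0;0.001 0 -0.147 0 0 0;0.001 0 -0.156 0 0 0;0.001 0 -0.156 0 0 0;0.001 0 -0.156 0 0 0")

```text
t: 13.55
ee_pos: [665.8, -45.9, 30.0]
orientation: [-1.226, 1.178, -1.181]
ft_force: [0.2, 0.5, 0.4]
width: 43.1
```

Call:
servo_tool(moves="0 0 0 0 0 0;0 0 0 0 0 0;0 0 0 0 0 0;0 0 0 0 0 0;0 0 0 0 0 0;0 0 0 0 0 0", hand=255)

```text
t: 14.3
ee_pos: [664.8, -46.0, 28.7]
orientation: [-1.228, 1.18, -1.18]
ft_force: [-1.5, -0.3, 5.4]
width: 20.0
```

Call:
servo_tool(moves="0 0 0.02 0 0 0;0 0 0.06 0 0 0;0 0 0.1 0 0 2;-0.05 0.015 0.11 0 0 5;-0.1 0.033 0.11 0 0 8.5;-0.145 0.048 0.11 0 0 8.5;-0.178 0.0595 0.11 0 0 8.5;-0.178 0.0595 0.11 0 0 8.5")

```text
t: 15.3
ee_pos: [484.0, 14.1, 138.7]
orientation: [-1.294, 1.07, -1.068]
ft_force: [0.2, 0.0, -2.0]
width: 19.7
```

Call:
servo_tool(moves="0 0 0 0 0 0;0 0 0 0 0 0")

```text
t: 15.55
ee_pos: [488.1, 13.3, 138.6]
orientation: [-1.291, 1.069, -1.071]
ft_force: [-0.0, 0.3, -2.0]
width: 20.0
```

```bash
python3 - <<'E'
from w import *
o=st();im,o=shot("wrist","f");im,o=shot("side","f")
P=xyz(im);OB["pl"]=((487,13),(100,116+6),115);measure(im,.7,None,["pl"])
E
```

```text
t 15.55 tcp [488.1  13.3 138.6] yaw 10.75 down [ 0.002 -0.    -1.   ] w 20.0 F [-0.   0.3 -2. ]
pl 646 z 116.6 rect [489.8   9.2] [ 71.7 180.8] 10.6 circ 490.1 10.8 95.3 mean [497.9 -15.9]
```

View pics/f_wrist.png

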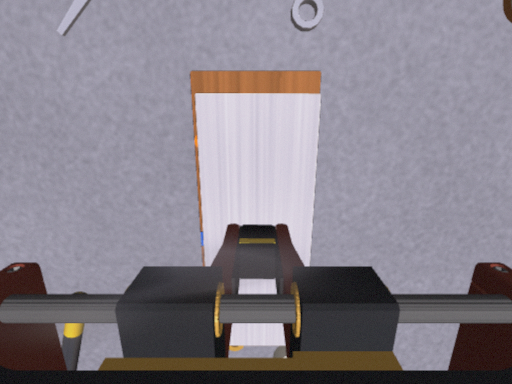

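View pics/f_side.png

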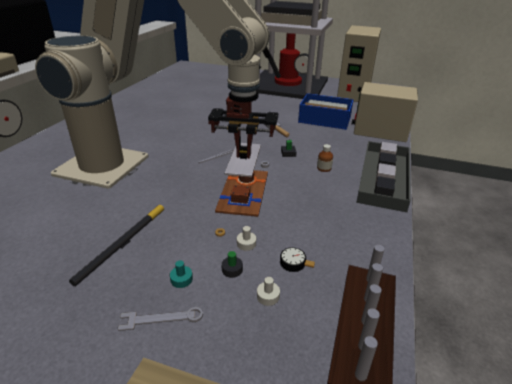

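Call:
servo_tool(moves="-0.0005 0.001 -0.03 0 0 0;-0.0005 0.001 -0.05 0 0 0;-0.0005 0.001 -0.06 0 0 0;-0.0005 0.001 -0.065 0 0 0;-0.0005 0.001 -0.0695 0 0 0;-0.0005 0.001 -0.0695 0 0 0;-0.0005 0.001 -0.0695 0 0 0")

```text
t: 16.52
ee_pos: [486.4, 14.5, 69.0]
orientation: [-1.292, 1.069, -1.07]
ft_force: [0.6, -0.9, -2.3]
width: 20.0
```

Call:
servo_tool(moves="0 0 -0.0005 0 0 0;0 0 -0.0005 0 0 0;0 0 -0.0005 0 0 0;0 0 -0.0005 0 0 0;0 0 0.02 0 0 0;0 0 0.06 0 0 0;0 0 0.1 0 0 0;0 0 0.13 0 0 0", hand=130)

```text
t: 17.52
ee_pos: [486.4, 14.5, 200.4]
orientation: [-1.291, 1.069, -1.07]
ft_force: [0.8, 0.1, -0.4]
width: 43.2
```

Call:
servo_tool(moves="0.008 -0.06 0 0 0 0;0.025 -0.12 0 0 0 0;0.045 -0.18 0 0 0 0;0.065 -0.24 0 0 0 0;0.085 -0.3 0 0 0 0;0.086 -0.307 0 0 0 0;0.086 -0.307 0 0 0 0;0.086 -0.307 0 0 0 0")

```text
t: 18.52
ee_pos: [571.6, -290.8, 198.5]
orientation: [-1.293, 1.07, -1.068]
ft_force: [-0.1, 0.8, 1.1]
width: 42.8
```

```bash
python3 - <<'E'
from w import *
o=st();im,o=shot("wrist","g")
measure(im,-2,o,["cover_round","cover_round_knob"]);
OB["pl"]=((487,13),(41,51),115);OB["pp"]=((487,13),(72,84),115);OB["msq"]=((496,-37),(34,41),45)
im,o=shot("top","g");measure(im,-.8,None,["pl","pp"])
im,o=shot("side","g");measure(im,.7,None,["pl","pp"])
E
```

```text
t 18.525 tcp [ 571.6 -290.8  198.5] yaw 10.83 down [-0.001  0.001 -1.   ] w 42.8 F [-0.1  0.8  1.1]
cover_round 903 z 17.9 rect [ 573.  -292.7] [46.  47.2] 10.0 circ 573.3 -292.7 23.8 mean [ 572.7 -290.1]
cover_round_knob 230 z 47.9 rect [ 572.9 -292.9] [17.8 18.1] 10.5 circ 573.0 -292.9 9.3 mean [ 572.9 -292.2]
pl 2594 z 44.9 rect [485.4  15.9] [ 72.  180.1] 10.7 circ 485.2 15.7 95.4 mean [485.1  15.6]
pp 92 z 76.7 rect [485.2  15.5] [19.9 19.8] 10.9 circ 484.6 15.4 12.8 mean [485.2  15.2]
pl 257 z 46.9 rect [477.3 -22.7] [ 39.  116.2] 11.6 circ 476.1 -23.2 59.9 mean [477.1 -34.4]
pp none
```

View pics/g_wrist.png

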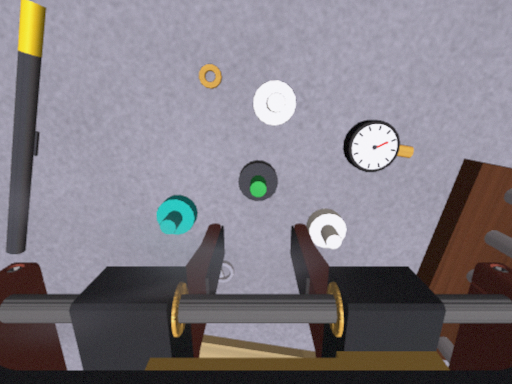

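View pics/g_top.png

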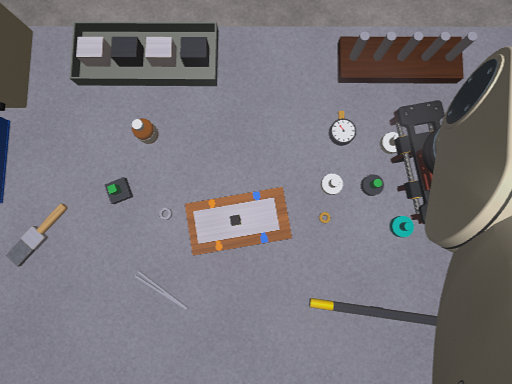

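Call:
servo_tool(moves="0.0005 0 -0.06 0 0 0;0.0005 0 -0.12 0 0 0;0.0005 0 -0.145 0 0 0;0.0005 0 -0.156 0 0 0;0.0005 0 -0.156 0 0 0;0.0005 0 -0.156 0 0 0")

```text
t: 19.42
ee_pos: [573.7, -292.8, 44.3]
orientation: [-1.292, 1.067, -1.071]
ft_force: [0.5, 0.5, 0.8]
width: 43.1
```

Call:
servo_tool(moves="0 0 0 0 0 0;0 0 0 0 0 0;0 0 0 0 0 0;0 0 0 0 0 0;0 0 0 0 0 0;0 0 0 0 0 0", hand=255)

```text
t: 20.18
ee_pos: [572.8, -292.6, 43.2]
orientation: [-1.292, 1.069, -1.07]
ft_force: [-2.0, -0.1, 5.8]
width: 18.5
```

Call:
servo_tool(moves="0 0 0.03 0 0 0;0 0 0.08 0 0 0;-0.015 0.055 0.12 0 0 0;-0.031 0.115 0.13 0 0 0;-0.047 0.175 0.13 0 0 0;-0.063 0.235 0.13 0 0 0;-0.08 0.295 0.13 0 0 0;-0.096 0.354 0.13 0 0 0")

```text
t: 21.18
ee_pos: [476.7, 58.9, 172.3]
orientation: [-1.292, 1.07, -1.07]
ft_force: [1.4, 0.6, -2.8]
width: 18.5
```

Call:
servo_tool(moves="0 0.003 0 0 0 0;0 0.003 0 0 0 0;0 0.003 -0.04 0 0 0;0 0.003 -0.065 0 0 0;0 0.003 -0.076 0 0 0;0 0.003 -0.08 0 0 0;0 0.003 -0.0835 0 0 0;0 0.003 -0.0835 0 0 0")

```text
t: 22.18
ee_pos: [478.3, 60.1, 89.6]
orientation: [-1.292, 1.069, -1.07]
ft_force: [0.2, 0.5, -3.4]
width: 18.1
```

Call:
servo_tool(moves="0 0 -0.0005 0 0 0;0 0 -0.0005 0 0 0")

```text
t: 22.42
ee_pos: [478.3, 60.3, 89.1]
orientation: [-1.292, 1.069, -1.07]
ft_force: [0.8, 0.7, -0.9]
width: 18.4
```

Call:
servo_tool(moves="0 0 0.006 0 0 0;-0.0015 0.004 0.006 0 0 0;-0.0015 0.004 0.006 0 0 0;-0.0015 0.004 0.003 0 0 0;-0.0015 0.004 0 0 0 0;-0.0015 0.004 0 0 0 0")

```text
t: 23.18
ee_pos: [476.3, 64.3, 89.1]
orientation: [-1.292, 1.07, -1.069]
ft_force: [-3.6, -0.4, 8.3]
width: 18.3
```

Call:
servo_tool(moves="0 0 0 0 0 0;0 0 0 0 0 0;0 0 0 0 0 0;0 0 0 0 0 0;0 0 0.02 0 0 0;0 0 0.06 0 0 0;0 0 0.1 0 0 0;0 0 0.11 0 0 0", hand=130)

```text
t: 24.18
ee_pos: [477.6, 64.4, 200.9]
orientation: [-1.289, 1.067, -1.072]
ft_force: [-0.3, 1.0, -0.2]
width: 43.3
```

```bash
python3 - <<'E'
from w import *
o=st()
im,o=shot("side","i");OB["ck"]=((477,64),(90,104),45);measure(im,.7,None,["ck"])
E
```

```text
t 24.175 tcp [477.6  64.4 200.9] yaw 10.77 down [ 0.004  0.    -1.   ] w 43.3 F [-0.3  1.  -0.2]
ck 23 z 96.3 rect [477.4  61.1] [14.8 13.7] 21.3 circ 477.0 62.0 9.3 mean [477.9  60.4]
```

View pics/i_side.png

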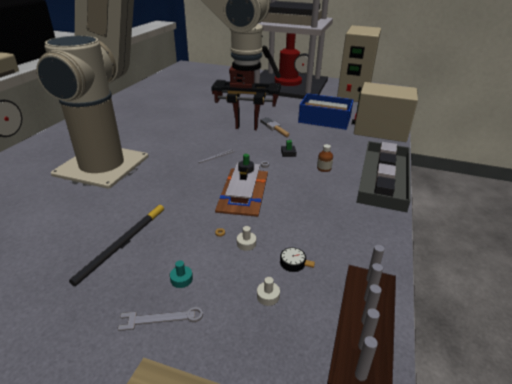

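Call:
servo_tool(moves="0.018 0.055 0 0 0 5;0.038 0.113 0 0 0 10;0.057 0.17 0 0 0 12;0.0755 0.2265 0 0 0 12;0.0755 0.2265 0 0 0 12;0.0755 0.2265 0 0 0 12;0.0755 0.2265 0 0 0 12")

```text
t: 25.1
ee_pos: [551.2, 289.3, 197.8]
orientation: [-1.373, 0.913, -0.912]
ft_force: [-0.8, -0.6, -0.2]
width: 42.8
```

```bash
python3 - <<'E'
from w import *
o=st();im,o=shot("wrist","j")
measure(im,-2,o,["cover_square","cover_square_knob"]);
OB["ck"]=((477,64),(90,104),45);OB["cb"]=((477,64),(60,72),45);OB["pl"]=((487,13),(41,51),115)
im,o=shot("top","j");measure(im,-.8,None,["ck","cb","pl","board"])
E
```

```text
t 25.1 tcp [551.2 289.3 197.8] yaw 22.71 down [-0.002 -0.001 -1.   ] w 42.8 F [-0.8 -0.6 -0.2]
cover_square 1248 z 17.9 rect [552.4 291.9] [48.1 48. ] 22.2 circ 552.6 292.0 33.2 mean [551.4 294.3]
cover_square_knob 286 z 47.8 rect [552.1 292.1] [17.7 18. ] 22.7 circ 552.6 292.2 12.0 mean [551.9 292.5]
ck 67 z 94.7 rect [475.3  64.3] [16.4 16.5] 1.6 circ 475.2 64.6 9.1 mean [475.2  64.4]
cb 314 z 64.9 rect [474.7  65.1] [44.6 45.4] 1.0 circ 475.1 65.0 23.9 mean [474.9  64.3]
pl 2191 z 44.9 rect [485.3  15.9] [ 72.  179.9] 10.6 circ 486.2 16.2 95.2 mean [486.9   6.3]
board 2513 z 9.0 rect [485.4  14.5] [119.9 230. ] 10.7 circ 485.9 13.9 128.0 mean [483.7   9.8]
```

View pics/j_wrist.png

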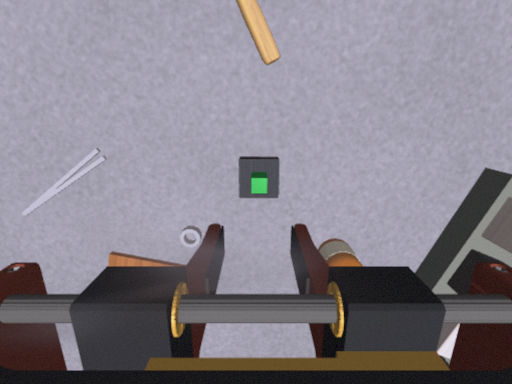

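Call:
servo_tool(moves="0.0005 0.001 -0.06 0 0 0;0.0005 0.001 -0.12 0 0 0;0.0005 0.001 -0.145 0 0 0;0.0005 0.001 -0.1555 0 0 0;0.0005 0.001 -0.1555 0 0 0;0.0005 0.001 -0.1555 0 0 0")

```text
t: 25.95
ee_pos: [553.4, 292.1, 44.7]
orientation: [-1.369, 0.911, -0.913]
ft_force: [0.3, -0.3, -0.6]
width: 42.8
```

Call:
servo_tool(moves="0 0 0 0 0 0;0 0 0 0 0 0;0 0 0 0 0 0;0 0 0 0 0 0;0 0 0 0 0 0;0 0 0 0 0 0", hand=255)

```text
t: 26.7
ee_pos: [552.4, 291.8, 43.6]
orientation: [-1.371, 0.912, -0.912]
ft_force: [-1.7, -0.8, 5.5]
width: 17.8
```

```bash
python3 -c "
from w import *
st()"
```

```text
t 26.7 tcp [552.4 291.8  43.6] yaw 22.77 down [ 0.  0. -1.] w 17.8 F [-1.7 -0.8  5.5]
```

Call:
servo_tool(moves="0 0 0.03 0 0 0;0 0 0.08 0 0 0;0 0 0.13 0 0 -4;-0.01 -0.055 0.16 0 0 -8;-0.02 -0.11 0.16 0 0 -12;-0.03 -0.165 0.16 0 0 -12;-0.04 -0.22 0.16 0 0 -12;-0.05 -0.275 0.16 0 0 -12")

```text
t: 27.7
ee_pos: [501.5, 15.2, 202.8]
orientation: [-1.293, 1.07, -1.069]
ft_force: [0.9, -0.3, -2.5]
width: 18.0
```

Call:
servo_tool(moves="-0.006 -0.0545 0 0 0 0;-0.006 -0.0545 0 0 0 0;-0.006 -0.0545 0 0 0 0;-0.006 -0.0545 0 0 0 0")

```text
t: 28.2
ee_pos: [496.4, -36.8, 203.0]
orientation: [-1.293, 1.069, -1.068]
ft_force: [0.0, 0.1, -3.8]
width: 18.1
```

```bash
python3 -c "
from w import *
st()"
```

```text
t 28.2 tcp [496.4 -36.8 203. ] yaw 10.85 down [-0.  0. -1.] w 18.1 F [ 0.   0.1 -3.8]
```

Position good; lower to TCP z ≈ 89.6.

Call:
servo_tool(moves="0 -0.001 -0.05 0 0 0;0 -0.001 -0.09 0 0 0;0 -0.001 -0.105 0 0 0;0 -0.001 -0.11 0 0 0;0 -0.001 -0.1135 0 0 0;0 -0.001 -0.1135 0 0 0;0 -0.001 -0.1135 0 0 0")

```text
t: 29.08
ee_pos: [496.9, -38.8, 90.5]
orientation: [-1.291, 1.068, -1.071]
ft_force: [0.5, -1.1, -3.1]
width: 18.1
```

Call:
servo_tool(moves="0 0.0005 -0.0005 0 0 0;0 0.0005 -0.0005 0 0 0")

```text
t: 29.32
ee_pos: [496.7, -38.3, 89.6]
orientation: [-1.292, 1.069, -1.07]
ft_force: [-0.9, 0.7, 1.4]
width: 17.8
```

Call:
servo_tool(moves="0 0 0 0 0 0;0 0 0 0 0 0;0 0 0 0 0 0;0 0 0 0 0 0;0 0 0.02 0 0 0;0 0 0.06 0 0 0;0 0 0.1 0 0 0;0 0 0.12 0 0 0", hand=130)

```text
t: 30.32
ee_pos: [497.2, -38.3, 211.3]
orientation: [-1.291, 1.067, -1.071]
ft_force: [-0.3, 1.0, -0.2]
width: 43.1
```

Call:
servo_tool(moves="0 0 0.05 0 0 0;0 -0.06 0.1 0 0 0;0 -0.12 0.1 0 0 0;0 -0.18 0.1 0 0 0;0 -0.24 0.1 0 0 0;0 -0.3 0.1 0 0 0;0 -0.3 0.1 0 0 0;0 -0.3 0.1 0 0 0")

```text
t: 31.32
ee_pos: [495.9, -338.1, 308.6]
orientation: [-1.292, 1.071, -1.069]
ft_force: [0.2, 1.0, 0.1]
width: 42.9
```

```bash
python3 - <<'E'
from w import *
o=st()
OB["rk"]=((477,64),(90,104),40);OB["rb"]=((477,64),(60,72),40);OB["sk"]=((496,-38),(90,104),40);OB["sb"]=((496,-38),(60,72),40);OB["pl"]=((487,13),(41,51),115)
for c,f in(("top",-.8),("side",.7)):
  im,_=shot(c,"k");print(c);measure(im,f,None,["rk","rb","sk","sb","pl","board","bottle","gauge"])
E
```

```text
t 31.325 tcp [ 495.9 -338.1  308.6] yaw 10.71 down [-0.001  0.001 -1.   ] w 42.9 F [0.2 1.  0.1]
top
rk 66 z 94.8 rect [475.3  64.2] [16.3 16.8] 0.9 circ 475.3 64.5 9.1 mean [475.1  64.5]
rb 313 z 64.9 rect [474.7  64.5] [44.6 46.8] 1.0 circ 474.9 65.0 23.9 mean [474.7  64.2]
sk 78 z 94.6 rect [495.6 -37.2] [17.8 17.8] 10.4 circ 496.3 -36.7 11.7 mean [495.6 -37.2]
sb 427 z 64.8 rect [495.5 -37.3] [47.9 47.8] 10.5 circ 495.4 -36.6 32.1 mean [495.2 -37.2]
pl 1688 z 44.9 rect [485.3  15.8] [ 71.9 179.8] 10.6 circ 485.7 15.9 95.4 mean [484.2  19.3]
board 2511 z 9.0 rect [485.4  14.4] [120.  229.8] 10.7 circ 486.0 14.0 128.2 mean [483.7   9.8]
bottle 488 z 56.2 rect [684.4 227.3] [41.5 47.5] 53.8 circ 686.6 229.7 24.2 mean [681.2 223.2]
gauge 596 z 21.3 rect [ 700.2 -227.3] [58.4 73.2] 61.5 circ 704.2 -223.9 39.3 mean [ 696.  -223.2]
side
rk 26 z 95.4 rect [477.3  61.3] [14.8 18.9] 19.7 circ 478.6 62.1 10.8 mean [478.   59.5]
rb 88 z 66.9 rect [476.6  63. ] [44.9 45.8] 19.2 circ 478.0 63.0 25.1 mean [479.8  58.5]
sk 33 z 96.9 rect [498.6 -41.1] [16.3 21.2] 20.3 circ 498.2 -41.3 11.0 mean [499.2 -42.1]
sb 170 z 66.7 rect [497.9 -40.1] [48.1 51.9] 12.0 circ 497.1 -40.4 32.2 mean [500.4 -46. ]
pl 406 z 47.0 rect [487.4  14.2] [ 72. 186.] 10.6 circ 488.1 15.2 98.0 mean [497.5  -6.7]
board 993 z 11.1 rect [487.5  11.6] [120.1 232.5] 10.9 circ 489.4 11.7 128.6 mean [502.4 -26.4]
bottle 310 z 48.2 rect [688.8 220.6] [36.9 47.1] 71.6 circ 690.3 225.6 24.5 mean [691.3 215. ]
gauge 497 z 22.7 rect [ 701.1 -224.4] [69.9 60.1] 36.9 circ 705.8 -226.9 38.1 mean [ 700.7 -232.2]
```

View pics/k_side.png

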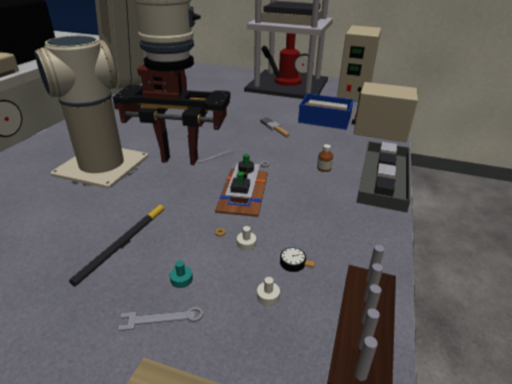

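View pics/k_top.png

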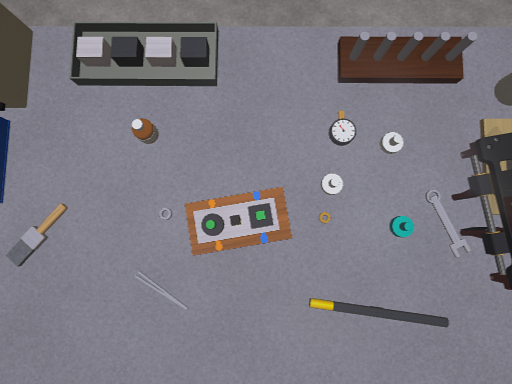

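All pieces sit where they should, and the bottle and gauge are unmoved. Handing in the job.

```bash
python3 -c "
from workcell import ctrl
print(ctrl.close_job())"
```

```text
the job is handed in; nothing more can be done
None
```

The press stack is built and the job is handed in at about 31 s of the 136 s allowed. `close_job` reports no verdict, so everything below is from my own last camera checks.

- **Moulds:** each was checked after it was released and was within about 2 mm of its pad. They are hidden under the plate in the last pictures, so I did not measure them again.
- **Plate:** it is level at the right height, about 1.4 mm off the board's centre and within 0.1° of its direction.
- **Covers:** both stand upright on the plate, within about 1.5 mm of their pads' centres. The square one is within 0.5° of the board's direction.
- **Bystanders:** the bottle and gauge read the same as at the start, and the gripper finished well clear of everything.

- **Camera disagreement:** the top and side cameras differed by a steady offset of about 3 mm. The wrist camera agreed with their average, so I worked from that. In the last side view the plate reads about 2.6 mm off centre along the board, against 1.4 mm from the top. Both are within tolerance.
- **Correction:** the round cover first touched down about 4 mm off because the move before it stopped short. I lifted it, shifted it and set it down again before letting go.

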